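# Set the click dial of the wire-length gauge and lock it

### The job

Set the stop of the wire-length gauge to 0.4 mm: wind its black dial back (anticlockwise from above) until you feel its zero stop, then wind it clockwise exactly four clicks and leave it resting in the fourth click. Go gently at the end stops, do not force the dial against them, and when the dial is set, swing the red-tipped lever all the way round to lock it. Let go of everything and leave the other things on the table where they are.

Things in the scene. Friction and masses are not known exactly. Their poses are not given: they have to be found in the camera images.
- gauge: Wire-length stop gauge, fixed down: grey base plate 120 (its x) x 210 (its y) x 12 mm, origin under the plate's centre, z up. At its -y end a round aluminium housing (66 mm across, top 40 mm above the table) carries the black dial; at its +y end a block (46 x 46 mm, top 36 mm above the table) carries the lock lever; low at the -x edge are a brass stop rod and a slotted steel fence (36 mm high).
- dial_axis (a point): Point on the dial's vertical axis at half the dial's height, 61 mm above the table; fixed, it does not turn. The dial is a round, black, evenly fluted knob without pointer, 38 to 40 mm across, from 44 to 78 mm above the table. Clockwise from above winds the stop rod out. The dial has loose free play of more than 10 degrees on its shaft, so its own angle does not tell the position.
- dial_foot (a point): Point on the dial's axis under the dial, 44 mm above the table; fixed. The shaft has a detent every 20 degrees (clicks 0 to 8) and starts resting in one, 2 to 4 (not told which). Climbing out of a click takes 0.15 to 0.35 N m; then the shaft snaps ahead into the next click and the torque falls to about nothing until the play is taken up again some 10 degrees later.
- stop_rod (a joint): How far the brass stop rod is wound out, in m: 0 at the zero stop, 0.0001 more per click clockwise, so 0.0004 at the fourth; below 0 the zero stop is being strained, above 0.0008 the far one. The reading is far coarser than a click. The end stops are springy (about 3.5 N m per rad): a dial torque above 0.42 N m means an end stop, 0.7 N m or more strains it.
- lock_lever (a joint): Angle of the lock lever in rad: 0 fully open (lever points along the gauge's -x), grows clockwise from above towards the gauge's +y, 1.3 fully locked at its stop. It starts between 0 and 0.25 and stays where it is left (friction 0.08 N m).
- lever_grip (a point): Centre of the upright red handle at the lever's end, 59 mm above the table: a round post 14 mm across, from 40 to 74 mm above the table, 47 mm from the lever's pivot; it moves with the lever.
- lever_pivot (a point): Point on the lever's vertical axis, 57 mm above the table; fixed in the gauge.
- flux: Screw-lid pot with black lid, 51 mm across, 46 mm high, bystander; origin under its centre.
- paste: Small screw-lid pot with red lid, 41 mm across, 36 mm high, bystander; origin under its centre.
- pliers_red: Red-handled pliers, 49 x 144 x 12 mm, lying on the table in front of the gauge, bystander; origin under its centre.

How it is judged:
On the way, in this order (a step that is already met when the one before it is completed fails the run):
1. the dial is wound back to its zero stop (value of joint stop_rod below 4e-05 m), for 0.2 s.
2. the dial is wound out to the fourth click (value of joint stop_rod between 0.00036 and 0.00044 m), for 0.3 s.
3. the lock lever is swung round to its stop (value of joint lock_lever above 1.15 rad), for 0.2 s.
At the end, for the whole second after the job is handed in: The dial rests in its fourth click from the zero stop (stop rod out 0.4 mm, within 0.04 mm, that is 0.4 of a click), and the lock lever stands within 0.15 rad of its locked stop (all of step 2 and value of joint lock_lever above 1.15 rad); the robot touches nothing.
It fails at once if the dial is forced against its zero stop (strained half a click past it, about 0.7 N m) (value of joint stop_rod below -5e-05 m).
It fails at once if the dial is forced against its far stop (strained half a click past it) (value of joint stop_rod above 0.00085 m).
It fails at once if a pot or the red pliers is moved by more than 30 mm (distance of any of flux, paste, pliers_red from where it was at the start of the episode above 0.03 m).
It also fails if it takes over 72 s, if anything falls off the work surface, if the arm or the gripper's body presses on something with over 40 N, if the wrist force passes 120 N, or if a joint passes its speed limit or range.

### The arm

A 6-joint arm with a two-finger parallel gripper is mounted at the origin on a cart in front of the work surface, level with it; the furniture and walls round the work are solid. World frame = base frame: x ahead of the robot, y to its left, z up, the work surface at z = 0. Lengths are in m, angles in rad, forces in N, time in s.
With the tool pointing down it reaches from about 0.3 to 0.875 m from the base axis. Payload 6.4 kg.
Tool frame: the origin (TCP) lies on the mounting face of the last link; the fingertips stand 173 mm ahead of it and the grasp point (between the pads) lies 155 mm ahead of it (ctrl.tip_reach is the distance from the TCP to the fingertips, in m); z points along the fingers, y is the line along which they close (so a half turn about z gives the same grasp; the last joint's range is limited). The gripper opens to 85 mm and grips with 20 to 120 N. Pads are 22 mm wide; open, the fingers measure 114 mm over their backs; the gripper's body (76 mm by 85 mm) begins 54 mm behind the grasp point. The pads swing forward as they close: fully open they stand 13 mm farther back than shut.
Start: joints at [-1.394, 0.181, 1.607, -0, 1.354, -0.206], TCP at [0.215, -0.533, 0.405] pointing down, gripper open.
Joint ranges: [-2.99, 2.99], [-0.89, 2.07], [0.3, 2.58], [-1.14, 4.28], [0, 2.63], [-3.12, 3.12]. Speed limits (rad/s): [2.57, 2.57, 3.01, 3.14, 3.14, 3.14].

### API

Orientations are given as a unit quaternion [w, x, y, z].
In Python, from bench import ctrl gives the robot as it stands.
- The arm moves only by the shell command python3 -m pendant 'ROWS'. ROWS is JSON, a list that holds one entry, the list of rows, each a list of 7 numbers: the opening, from 0 (shut) to 1 (fully open), then the shift along the tool's x, y, z in mm, then the turn, a rotation vector about the tool's x, y, z in rad. A call has 1 to 5 rows; each row is the pose to reach, as a shift and turn from the pose commanded when the call began, along the tool's axes at that moment; what a row does not reach only later rows make up. A row lasts 1/12 s, in which the tool goes at most 41.7 mm and 7.16 degrees, less where a joint would pass 70% of its speed; a pose out of reach is approached as far as the arm can. A call with a gripper value outside its range is refused whole. The fingers move at their own pace and stop on an object; the grip force is fixed at half the most. Time passes only in rows, so rows that repeat a pose let the fingers close. It gives the time, the measured TCP pose, the force, the opening and the grip force at its end, in the units of the state.
- ctrl.get_obs(): the state, without advancing time (a new reading comes with each control period).
- ctrl.camera(name): name is "scene" or "top" or "wrist"; returns the picture (420x560x3 uint8, red, green, blue); there is no depth.
- ctrl.camera_params(name): a dict with "mtx" (3x3 intrinsics, pixels), "world_from_camera" (4x4, takes a point from camera to world coordinates); the wrist camera has in their place "tool_from_camera" (4x4, takes a point from camera to tool coordinates, whose origin is the TCP and whose axes are the flange's). Camera axes: x right, y down, z forward; pixel columns grow to the right and rows downward; lengths in m; the calibration is good to about 2 mm. A picture is of the moment at which its call begins: read the wrist's pose just before it. camera_params takes no time and is no camera call.
- ctrl.hand_in(): hands the job in; it is judged then, once.
Trained networks look in the newest picture that a camera, given by its name, has taken for a name from the list of things; names that differ only in an ending like _2 or _b are one class to them, and where a whole thing is asked for, a point or a joint stands for the part that bears it (a point fixed in the world has none). Each returns a list of dicts, best first, with "confidence" (0 to 1); they miss things now and then, are a little off and sometimes report something else, mostly with a low value. They report only what shows in the picture. A call takes as long as a camera call.
- ctrl.boxes_of(camera, name): "point" ([column, row] as shares, 0 to 1, of the picture: columns of its width, rows of its height, amid what is visible of it).
The state is a dict: "time_s": time; "q": joint angles; "dq": joint speeds; "joint_efforts": joint torques, N m; "eef_pos": TCP position; "eef_rot": TCP orientation; "wrist_force": force on the tool from outside, world axes, zero at the start; "torque": the same for the moment, N m; "opening": opening from 0.0 (shut) to 1.0 (fully open); "grasp_force": force on a finger pad.
Only numpy, scipy, OpenCV 4.12 (cv2) and the standard library are available. Lean on these libraries where they do the work, as an engineer would, in place of code of your own. Each camera call takes 0.05 s, during which the arm holds its last target. There are 200 camera calls.

## Working session

There is one attempt and no reset: what is moved stays moved. The work goes in short steps, Python scripts to look and compute and a shell command to move; the robot and the scene stay as the last step left them, time stands still between calls to the robot, and variables do not carry over. Pictures are saved under pics/ and viewed, at most 10 in all, crops included, and the job is handed in when it is done.

```bash
mkdir -p pics; ls
cat > h.py <<'E'
import numpy as np, cv2
from bench import ctrl
from scipy.spatial.transform import Rotation as R
def snap(n,f):
    im=ctrl.camera(n); cv2.imwrite('pics/'+f,im[:,:,::-1]); return im
def pose():
    o=ctrl.get_obs(); T=np.eye(4); w,x,y,z=o['eef_rot']; T[:3,:3]=R.from_quat([x,y,z,w]).as_matrix(); T[:3,3]=o['eef_pos']; return T
def ray(n,px,z,T=None):
    p=ctrl.camera_params(n); W=p['world_from_camera'] if n!='wrist' else T@np.array(p['tool_from_camera'])
    W=np.array(W); d=W[:3,:3]@np.linalg.inv(p['mtx'])@[px[0],px[1],1]; o=W[:3,3]
    return o+d*(z-o[2])/d[2]
E
python3 - <<'E'
from h import *
for n in ('top','scene'):
    snap(n,n+'0.png')
    for t in ('gauge','lock_lever','lever_grip','dial_axis','dial_foot','lever_pivot','flux','paste','pliers_red','stop_rod'):
        for b in ctrl.boxes_of(n,t)[:1]:
            p=np.array(b['point'])*[560,420]; z={'lever_grip':.059,'dial_axis':.061,'dial_foot':.044,'lever_pivot':.057}.get(t,.02)
            print(n,t,p.round(1),round(b['confidence'],2),ray(n,p,z).round(4))
print({k:np.round(v,3).tolist() for k,v in ctrl.get_obs().items()})
E
```

```text
pics
top gauge [290.5 213.5] 0.75 [0.4836 0.2371 0.02  ]
top lock_lever [261.4 210.2] 0.71 [0.4924 0.3001 0.02  ]
top lever_grip [263.8 208.8] 0.5 [0.4893 0.2937 0.059 ]
top dial_axis [291.3 211.3] 0.32 [0.4823 0.2368 0.061 ]
top dial_foot [291.8 210.3] 0.92 [0.4869 0.235  0.044 ]
top lever_pivot [292.6 208.6] 0.69 [0.4885 0.2338 0.057 ]
top flux [276.9 139.2] 0.66 [0.6514 0.2624 0.02  ]
top paste [329.2 132.1] 0.62 [0.6651 0.1452 0.02  ]
top pliers_red [290.5 210.1] 0.75 [0.4911 0.2369 0.02  ]
scene gauge [286.7 210.1] 0.83 [0.4719 0.2421 0.02  ]
scene lock_lever [262.3 211.7] 0.55 [0.5002 0.2831 0.02  ]
scene lever_grip [261.4 211.2] 0.59 [0.4754 0.3049 0.059 ]
scene dial_axis [334.2 290.8] 0.36 [0.2624 0.3231 0.061 ]
scene dial_foot [281.4 207.4] 0.65 [0.4685 0.26   0.044 ]
scene lever_pivot [284.2 208.3] 0.55 [0.4546 0.2652 0.057 ]
scene flux [227.5 161.6] 0.95 [0.6669 0.2492 0.02  ]
scene paste [263.3 140.1] 0.56 [0.6745 0.139  0.02  ]
scene pliers_red [332.9 290.7] 0.89 [0.2785 0.3036 0.02  ]
{'time_s': 1.1, 'q': [-1.394, 0.181, 1.607, -0.0, 1.354, -0.206], 'dq': [0.001, -0.001, -0.0, 0.001, 0.0, 0.001], 'joint_efforts': [0.001, -44.486, -35.168, -0.0, 0.001, 0.0], 'eef_pos': [0.215, -0.533, 0.405], 'eef_rot': [0.0, 0.982, 0.19, -0.0], 'wrist_force': [-0.033, -0.409, -0.118], 'torque': [-0.041, 0.001, -0.036], 'grasp_force': 0.0, 'opening': 1.0}
```

View pics/top0.png

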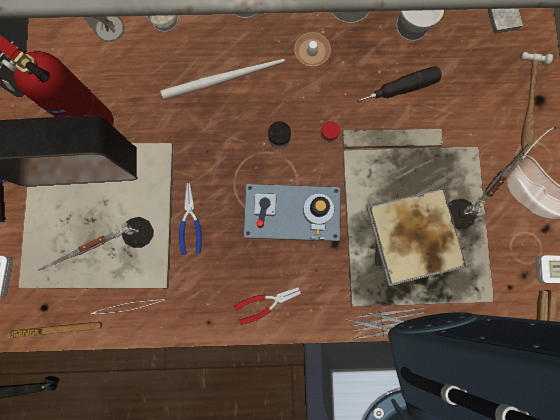

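View pics/scene0.png

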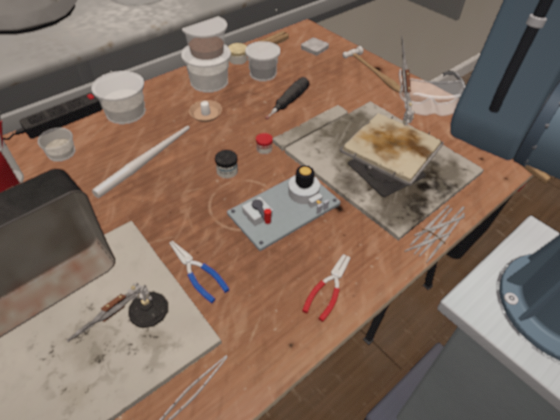

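The top view shows the dial at about (320,206), the lever pivot at about (265,203), the red handle at about (260,224), and red pliers at about (268,305). The gauge is nearly aligned with the world axes. Next I'll compute the approach.

Run:
```python
from h import *
for n,p,z in (('top',(320,206),.078),('top',(260,224),.074),('top',(265,203),.06),('scene',(305,171),.078),('top',(247,185),.012),('top',(340,187),.012),('top',(339,241),.012),('top',(244,237),.012)):
    print(n,p,ray(n,p,z).round(4))
T=pose(); print(T.round(3)); g=ray('top',(320,206),.078); g[2]=0.40
print('tool shift mm',(T[:3,:3].T@(g-T[:3,3])*1000).round(1))
print(np.array(ctrl.camera_params('wrist')['tool_from_camera']).round(3))
```

```text
top (320, 206) [0.4892 0.1786 0.078 ]
top (260, 224) [0.4559 0.3017 0.074 ]
top (265, 203) [0.5013 0.291  0.06  ]
scene (305, 171) [0.4904 0.1791 0.078 ]
top (247, 185) [0.5508 0.331  0.012 ]
top (340, 187) [0.5412 0.1256 0.012 ]
top (339, 241) [0.4218 0.1333 0.012 ]
top (244, 237) [0.4358 0.3393 0.012 ]
[[ 0.928  0.374 -0.     0.215]
 [ 0.374 -0.928 -0.    -0.533]
 [-0.     0.    -1.     0.405]
 [ 0.     0.     0.     1.   ]]
tool shift mm [ 520.5 -558.     4.7]
[[-0.001 -0.956 -0.293  0.075]
 [ 1.    -0.001 -0.    -0.001]
 [ 0.    -0.293  0.956  0.031]
 [ 0.     0.     0.     1.   ]]
```

```bash
for i in 1 2; do python3 -m pendant '[[[1,520,-558,0,0,0,0],[1,520,-558,0,0,0,0],[1,520,-558,0,0,0,0],[1,520,-558,0,0,0,0],[1,520,-558,0,0,0,0]]]'; done
```

```text
time_s: 1.52
eef_pos: [0.2898, -0.3372, 0.4046]
eef_rot: [0.0, 0.982, 0.19, 0.0]
wrist_force: [0.9, 0.1, 0.2]
opening: 1.001
grasp_force: 0.0
time_s: 1.93
eef_pos: [0.3645, -0.1426, 0.4051]
eef_rot: [0.0, 0.982, 0.19, 0.0]
wrist_force: [0.7, 0.1, 0.8]
opening: 0.999
grasp_force: 0.0
```

```bash
python3 -m pendant '[[[1,27,-29,8,0,0,0],[1,54,-58,16,0,0,0],[1,81,-87,24,0,0,0],[1,108,-115,33,0,0,0],[1,135,-143,41,0,0,0]]]' ;python3 -m pendant '[[[1,25,-27,8,0,0,0],[1,50,-54,16,0,0,0],[1,76,-81,25,0,0,0],[1,101,-108,34,0,0,0],[1,101,-108,34,0,0,0]]]'
python3 -m pendant '[[[1,0,0,0,0,0,0]]]'
python3 - <<'E'
from h import *
T=pose(); snap('wrist','w1.png'); print(T.round(4))
for t in ('dial_axis','dial_foot','lever_grip','lever_pivot'):
    for b in ctrl.boxes_of('wrist',t)[:2]:
        p=np.array(b['point'])*[560,420]; print(t,p.round(1),b['confidence'],ray('wrist',p,{'dial_axis':.061,'dial_foot':.044}.get(t,.058),T).round(4))
E
```

```text
time_s: 2.35
eef_pos: [0.4364, 0.0407, 0.3636]
eef_rot: [0.0, 0.982, 0.19, 0.001]
wrist_force: [-0.1, -0.7, 1.1]
opening: 0.999
grasp_force: 0.0
time_s: 2.77
eef_pos: [0.4901, 0.1811, 0.3278]
eef_rot: [-0.001, 0.981, 0.192, -0.001]
wrist_force: [-1.4, 0.3, 0.5]
opening: 1.002
grasp_force: 0.0
time_s: 2.85
eef_pos: [0.4895, 0.1781, 0.3287]
eef_rot: [-0.0, 0.981, 0.192, -0.001]
wrist_force: [-0.3, -0.4, 0.3]
opening: 1.002
grasp_force: 0.0
[[ 9.263e-01  3.769e-01 -1.900e-03  4.895e-01]
 [ 3.769e-01 -9.263e-01 -3.000e-04  1.781e-01]
 [-1.900e-03 -5.000e-04 -1.000e+00  3.287e-01]
 [ 0.000e+00  0.000e+00  0.000e+00  1.000e+00]]
dial_axis [220.2 168. ] 0.69 [0.5075 0.2341 0.061 ]
dial_axis [ 84.2 299.9] 0.21 [0.3518 0.3075 0.061 ]
dial_foot [221.9 168.3] 0.79 [0.5042 0.2347 0.044 ]
lever_grip [141.6 158.3] 0.57 [0.4911 0.2933 0.058 ]
lever_grip [220.9 168.5] 0.29 [0.5067 0.2338 0.058 ]
lever_pivot [217.5 170.3] 0.82 [0.5044 0.2358 0.058 ]
```

View pics/w1.png

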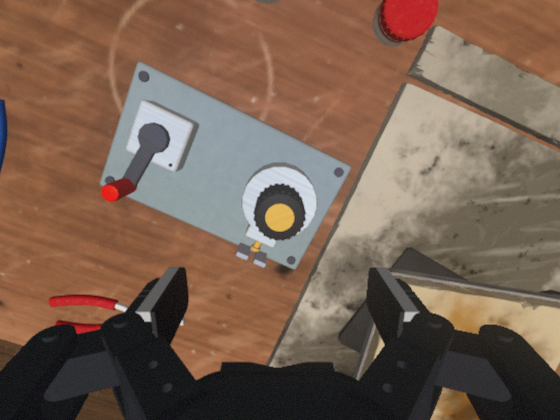

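Wrist view: dial cap at (280,217), lever pivot at (153,137), and the top of the red handle at (111,194).

Run:
```python
from h import *
T=pose()
im=cv2.imread('pics/w1.png'); hsv=cv2.cvtColor(im,cv2.COLOR_BGR2HSV)
def cen(m,x0,x1,y0,y1):
    k=np.zeros(m.shape,np.uint8);k[y0:y1,x0:x1]=m[y0:y1,x0:x1]; M=cv2.moments(k,True); return M['m10']/M['m00'],M['m01']/M['m00'],M['m00']
a=cen(cv2.inRange(hsv,(12,120,120),(35,255,255)),255,305,195,240)
b=cen(cv2.inRange(hsv,(0,150,225),(8,255,255))|cv2.inRange(hsv,(172,150,225),(180,255,255)),95,140,170,210)
print(a,b)
d=ray('wrist',a[:2],.078,T); g=ray('wrist',b[:2],.074,T); v=ray('wrist',(153,137),.062,T)
print(d.round(4),g.round(4),v.round(4),np.hypot(*(g-v)[:2]))
d[2]=.2; print((T[:3,:3].T@(d-T[:3,3])*1000).round(1))
# plate corner bolts
for p in ((144,76),(338,172),(291,260),(110,180)): print(ray('wrist',p,.012,T).round(4))
```

```text
(279.22289156626505, 217.2620481927711, 664.0) (110.17924528301887, 190.99056603773585, 106.0)
[0.4931 0.1761 0.078 ] [0.4641 0.3012 0.074 ] [0.512  0.2858 0.062 ] 0.05031867873408901
[  3.4   0.6 130.3]
[0.5489 0.3236 0.012 ]
[0.5356 0.1332 0.012 ]
[0.4354 0.1394 0.012 ]
[0.4485 0.3305 0.012 ]
```

```bash
python3 -m pendant '[[[1,3.4,0.6,36,0,0,0],[1,3.4,0.6,72,0,0,0],[1,3.4,0.6,108,0,0,0],[1,3.4,0.6,108,0,0,0],[1,3.4,0.6,108,0,0,0]]]'
python3 -m pendant '[[[0.4,0,0,0,0,0,0],[0.4,0,0,0,0,0,0],[0.4,0,0,0,0,0,0],[0.4,0,0,0,0,0,0]]]'
cat > o.py <<'E'
from h import *
o=ctrl.get_obs();T=pose();f=T[:3,:3].T@o['wrist_force'];t=T[:3,:3].T@o['torque']
print('yaw',round(np.degrees(np.arctan2(T[1,0],T[0,0])),2),'Ft',f.round(1),'Tt',t.round(2),'Tw',np.round(o['torque'],3),'open',round(o['opening'],3),'g',round(o['grasp_force'],1),'q6',round(o['q'][5],3),'p',T[:3,3].round(4),'t',round(o['time_s'],2))
E
python3 o.py
for i in 1 2 3 4; do python3 -m pendant '[[[0,0,0,0,0,0,0],[0,0,0,0,0,0,0]]]'>/dev/null; python3 o.py; done
python3 -c "
from h import *
snap('wrist','w2.png')"
```

```text
time_s: 3.52
eef_pos: [0.4921, 0.1762, 0.2207]
eef_rot: [-0.0, 0.982, 0.19, -0.002]
wrist_force: [0.3, -0.1, 0.1]
opening: 0.998
grasp_force: 0.0
time_s: 3.85
eef_pos: [0.4938, 0.1773, 0.2238]
eef_rot: [0.0, 0.982, 0.19, 0.002]
wrist_force: [-3.0, 4.6, 5.2]
opening: 0.453
grasp_force: 3.6
yaw 21.93 Ft [-1.1 -5.3 -5.2] Tt [1.19 0.   0.  ] Tw [1.108e+00 4.420e-01 1.000e-03] open 0.453 g 3.6 q6 1.306 p [0.4938 0.1773 0.2238] t 3.85
yaw 21.94 Ft [-2.3 -2.4 -9.7] Tt [ 0.34 -0.29 -0.02] Tw [0.205 0.392 0.02 ] open 0.43 g 59.0 q6 1.306 p [0.4938 0.1777 0.224 ] t 4.02
yaw 21.95 Ft [-1.2 -3.4 -9.5] Tt [ 0.4  -0.34  0.01] Tw [ 0.24   0.463 -0.011] open 0.432 g 59.0 q6 1.306 p [0.4938 0.1777 0.224 ] t 4.18
yaw 21.95 Ft [ -1.1  -3.  -10.4] Tt [ 0.36 -0.3   0.01] Tw [ 0.219  0.411 -0.004] open 0.424 g 59.0 q6 1.306 p [0.4938 0.1778 0.224 ] t 4.35
yaw 21.95 Ft [-1.7 -2.8 -9.5] Tt [ 0.38 -0.33  0.04] Tw [ 0.226  0.452 -0.042] open 0.428 g 59.0 q6 1.306 p [0.4938 0.1778 0.224 ] t 4.52
```

View pics/w2.png

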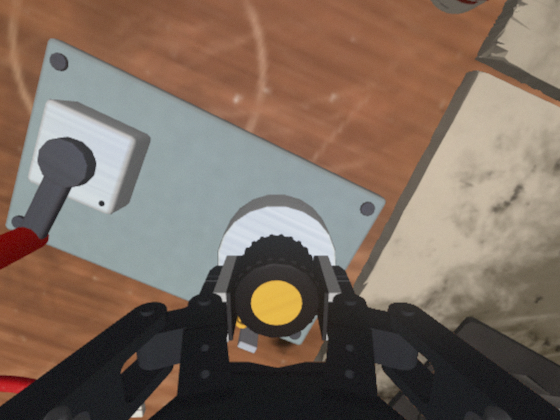

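The pads straddle the dial cap (277,303) evenly and side forces are low, so I'll start winding anticlockwise. The first 24° is safe, since zero is at least 40° away.

```bash
sed -i "s/^print.*/print(round(np.degrees(np.arctan2(T[1,0],T[0,0])),2),'Tz',round(o['torque'][2],3),'F',f.round(1),'g',round(o['grasp_force']),'p',(T[:3,3]*1000).round(1),'q6',round(o['q'][5],2),'t',round(o['time_s'],2))/" o.py
for i in 1 2 3 4 5 6 7 8; do python3 -m pendant '[[[0,0,0,0,0,0,-0.052]]]'>/dev/null; python3 o.py; done
```

```text
24.92 Tz -0.054 F [-2.1 -3.5 -8.5] g 59 p [493.8 177.8 224. ] q6 1.25 t 4.65
28.04 Tz 0.071 F [-2.  -3.9 -9.5] g 59 p [493.8 177.8 224. ] q6 1.2 t 4.73
31.03 Tz -0.191 F [-0.3 -1.8 -9.6] g 59 p [493.8 177.8 224. ] q6 1.15 t 4.82
33.99 Tz -0.424 F [ -3.2  -2.9 -12. ] g 59 p [493.7 177.7 224. ] q6 1.1 t 4.9
36.94 Tz -0.321 F [-2.2 -3.4 -9.7] g 59 p [493.6 177.7 224. ] q6 1.04 t 4.98
39.94 Tz -0.165 F [ -0.8  -5.3 -11.7] g 59 p [493.6 177.8 224. ] q6 0.99 t 5.07
42.94 Tz -0.021 F [ -0.2  -4.9 -11. ] g 59 p [493.6 177.9 224. ] q6 0.94 t 5.15
45.93 Tz 0.05 F [ 0.  -4.6 -9.2] g 59 p [493.7 177.9 224. ] q6 0.89 t 5.23
```

```bash
for i in 1 2 3 4 5 6 7; do python3 -m pendant '[[[0,0,0,0,0,0,-0.052]]]'>/dev/null; python3 o.py; done
```

```text
48.91 Tz 0.019 F [  1.1  -4.5 -10.4] g 59 p [493.7 178.  224. ] q6 0.84 t 5.32
51.88 Tz -0.265 F [ -1.   -3.  -10.5] g 59 p [493.7 177.9 224. ] q6 0.78 t 5.4
54.83 Tz -0.455 F [ -1.3  -4.8 -11. ] g 59 p [493.6 177.8 224. ] q6 0.73 t 5.48
57.8 Tz -0.254 F [  0.3  -6.  -10.9] g 59 p [493.5 177.9 224. ] q6 0.68 t 5.57
60.8 Tz -0.095 F [  0.7  -5.7 -11.6] g 59 p [493.5 178.  224. ] q6 0.63 t 5.65
63.79 Tz -0.003 F [  3.   -4.1 -10.4] g 59 p [493.5 178.1 224. ] q6 0.58 t 5.73
66.78 Tz 0.012 F [ 2.7 -5.  -9.9] g 59 p [493.6 178.1 224. ] q6 0.52 t 5.82
```

```bash
for i in 1 2 3 4 5; do python3 -m pendant '[[[0,0,0,0,0,0,-0.026]]]'>/dev/null; python3 o.py; done
```

```text
68.28 Tz -0.021 F [  3.   -4.5 -10.5] g 59 p [493.6 178.1 224. ] q6 0.5 t 5.9
69.69 Tz 0.021 F [  2.6  -4.3 -11. ] g 59 p [493.6 178.1 224. ] q6 0.47 t 5.98
71.17 Tz -0.217 F [  0.4  -5.5 -10.8] g 59 p [493.6 178.1 224. ] q6 0.45 t 6.07
72.63 Tz -0.408 F [  1.1  -4.6 -11. ] g 59 p [493.6 178.  224. ] q6 0.42 t 6.15
74.1 Tz -0.592 F [  1.9  -4.9 -10.6] g 59 p [493.5 178.  224. ] q6 0.4 t 6.23
```

```bash
for i in 1 2; do python3 -m pendant '[[[0,0,0,0,0,0,0]]]'>/dev/null; python3 o.py; done
```

```text
74.09 Tz -0.502 F [ 1.1 -4.8 -9.9] g 59 p [493.6 177.9 224. ] q6 0.4 t 6.32
74.02 Tz -0.498 F [  1.9  -5.8 -11.4] g 59 p [493.5 177.9 224. ] q6 0.4 t 6.4
```

Steady torque is 0.50 N m, above what any click takes, so this is the zero stop. Now clockwise, counting clicks.

```bash
for i in 1 2 3 4 5 6 7 8 9 10 11 12; do python3 -m pendant '[[[0,0,0,0,0,0,0.052]]]'>/dev/null; python3 o.py; done
```

```text
71.07 Tz -0.03 F [  3.2  -4.7 -10.2] g 59 p [493.6 178.  224. ] q6 0.45 t 6.48
67.98 Tz 0.035 F [ 1.6 -5.2 -9.8] g 59 p [493.6 178.1 224. ] q6 0.5 t 6.57
65.0 Tz 0.004 F [ 1.2 -4.6 -9.8] g 59 p [493.6 178.1 224. ] q6 0.55 t 6.65
62.02 Tz 0.042 F [ 1.9 -4.7 -8.7] g 59 p [493.6 178.1 224. ] q6 0.61 t 6.73
59.04 Tz 0.037 F [ 1.9 -4.4 -9.6] g 59 p [493.6 178.  224. ] q6 0.66 t 6.82
56.07 Tz 0.22 F [  1.9  -5.9 -10. ] g 59 p [493.6 178.1 224. ] q6 0.71 t 6.9
53.12 Tz 0.449 F [ 1.9 -6.1 -9.6] g 59 p [493.6 178.2 224. ] q6 0.76 t 6.98
50.16 Tz 0.247 F [  0.7  -5.9 -10.3] g 59 p [493.6 178.2 224. ] q6 0.81 t 7.07
47.17 Tz 0.098 F [ -1.1  -4.7 -10.7] g 59 p [493.6 178.1 224. ] q6 0.87 t 7.15
44.17 Tz 0.036 F [-1.7 -3.9 -9.6] g 59 p [493.6 178.  224. ] q6 0.92 t 7.23
41.17 Tz 0.051 F [  0.2  -2.9 -10.4] g 59 p [493.7 177.9 224. ] q6 0.97 t 7.32
38.19 Tz -0.046 F [-0.3 -3.6 -8.4] g 59 p [493.8 177.9 224. ] q6 1.02 t 7.4
```

Click 1 came at about 53°. Next peaks should be near 33°, 13° and −7°.

```bash
for i in 1 2 3 4 5 6 7 8 9 10 11 12 13 14; do python3 -m pendant '[[[0,0,0,0,0,0,0.052]]]'>/dev/null; python3 o.py; done
```

```text
35.23 Tz 0.28 F [ 0.1 -5.1 -9.3] g 59 p [493.7 178.  224. ] q6 1.07 t 7.48
32.27 Tz 0.44 F [-1.1 -5.  -9.7] g 59 p [493.7 178.  224. ] q6 1.13 t 7.57
29.3 Tz 0.281 F [ -2.3  -2.8 -10.4] g 59 p [493.6 178.  224. ] q6 1.18 t 7.65
26.31 Tz 0.051 F [ -2.4  -2.5 -10.8] g 59 p [493.6 177.9 224. ] q6 1.23 t 7.73
23.31 Tz 0.015 F [ 1.6 -1.9 -9.3] g 59 p [493.7 177.8 224. ] q6 1.28 t 7.82
20.32 Tz -0.066 F [-1.3 -2.5 -9.2] g 59 p [493.8 177.8 224. ] q6 1.33 t 7.9
17.34 Tz 0.085 F [-1.3 -3.7 -8.5] g 59 p [493.8 177.7 224. ] q6 1.39 t 7.98
14.38 Tz 0.328 F [-1.8 -3.6 -9.6] g 59 p [493.8 177.8 224. ] q6 1.44 t 8.07
11.43 Tz 0.294 F [ -2.3  -3.5 -10.2] g 59 p [493.7 177.9 224. ] q6 1.49 t 8.15
8.45 Tz 0.172 F [ -3.3  -0.8 -10.3] g 59 p [493.7 177.8 224. ] q6 1.54 t 8.23
5.45 Tz -0.037 F [ -3.5  -0.3 -10.6] g 59 p [493.7 177.7 224. ] q6 1.59 t 8.32
2.45 Tz 0.072 F [-2.1 -0.8 -8.5] g 59 p [493.8 177.6 224.1] q6 1.65 t 8.4
-0.53 Tz 0.021 F [-2.8 -0.3 -9.2] g 59 p [493.8 177.6 224. ] q6 1.7 t 8.48
-3.51 Tz 0.117 F [-2.  -2.5 -9.3] g 59 p [493.8 177.6 224. ] q6 1.75 t 8.57
```

```bash
for i in 1 2 3 4; do python3 -m pendant '[[[0,0,0,0,0,0,0.052]]]'>/dev/null; python3 o.py; done; python3 -m pendant '[[[0,0,0,0,0,0,0]]]'>/dev/null; python3 o.py
```

```text
-6.46 Tz 0.33 F [ -3.   -1.  -10.9] g 59 p [493.7 177.6 224. ] q6 1.8 t 8.65
-9.42 Tz 0.249 F [ -4.2  -0.2 -10.8] g 59 p [493.6 177.7 224. ] q6 1.85 t 8.73
-12.41 Tz 0.152 F [ -2.6   0.5 -10.8] g 59 p [493.6 177.6 224. ] q6 1.91 t 8.82
-15.41 Tz -0.016 F [ -4.1   1.8 -11.7] g 59 p [493.6 177.5 224. ] q6 1.96 t 8.9
-15.43 Tz -0.015 F [ -2.9   2.1 -10.5] g 59 p [493.8 177.4 224. ] q6 1.96 t 8.98
```

Four clicks are counted and the dial is in free play at zero torque. I'll release it, lift, and turn the wrist for the lever.

```bash
python3 -m pendant '[[[1,0,0,0,0,0,0],[1,0,0,0,0,0,0],[1,0,0,0,0,0,0],[1,0,0,0,0,0,0],[1,0,0,0,0,0,0]]]'; python3 o.py
python3 -m pendant '[[[1,0,0,-20,0,0,0],[1,0,0,-50,0,0,0],[1,0,0,-85,0,0,0],[1,0,0,-110,0,0,0],[1,0,0,-110,0,0,0]]]'; python3 o.py
for i in 1 2 3 4 5; do python3 -m pendant '[[[1,0,0,0,0,0,-0.12],[1,0,0,0,0,0,-0.24],[1,0,0,0,0,0,-0.36],[1,0,0,0,0,0,-0.48],[1,0,0,0,0,0,-0.6]]]'>/dev/null; done; python3 -m pendant '[[[1,0,0,0,0,0,-0.1],[1,0,0,0,0,0,-0.1]]]'>/dev/null;python3 o.py
python3 - <<'E'
from h import *
T=pose(); g=np.array([.464,.301,.33]); print((T[:3,:3].T@(g-T[:3,3])*1000).round(1))
E
```

```text
time_s: 9.4
eef_pos: [0.4929, 0.1772, 0.2216]
eef_rot: [0.0, 0.991, -0.133, -0.0]
wrist_force: [0.2, 0.3, 0.3]
opening: 1.002
grasp_force: 0.0
-15.3 Tz -0.038 F [ 0.1 -0.4 -0.3] g 0 p [492.9 177.2 221.6] q6 1.96 t 9.4
time_s: 9.82
eef_pos: [0.495, 0.1775, 0.3376]
eef_rot: [-0.001, 0.991, -0.133, 0.005]
wrist_force: [1.2, 0.3, 0.7]
opening: 1.001
grasp_force: 0.0
-15.3 Tz -0.048 F [ 1.1 -0.6 -0.7] g 0 p [495.  177.5 337.6] q6 1.96 t 9.82
162.51 Tz -0.003 F [0.2 0.5 0.4] g 0 p [492.8 177.1 330.9] q6 -1.15 t 12.07
[ 64.7 109.5   0.9]
```

```bash
python3 -m pendant '[[[1,20,33,0,0,0,0],[1,40,66,0,0,0,0],[1,60,100,0,0,0,0],[1,65,110,0,0,0,0],[1,65,110,0,0,0,0]]]'; python3 -m pendant '[[[1,0,0,0,0,0,0]]]'>/dev/null; python3 o.py
python3 -c "
from h import *
snap('wrist','w3.png')"
```

```text
time_s: 12.48
eef_pos: [0.4634, 0.3042, 0.3312]
eef_rot: [-0.0, 0.153, 0.988, 0.0]
wrist_force: [-0.3, -0.5, -0.8]
opening: 1.002
grasp_force: 0.0
162.31 Tz 0.008 F [-0.4  0.5  1. ] g 0 p [464.2 302.  331.1] q6 -0.9 t 12.57
```

View pics/w3.png

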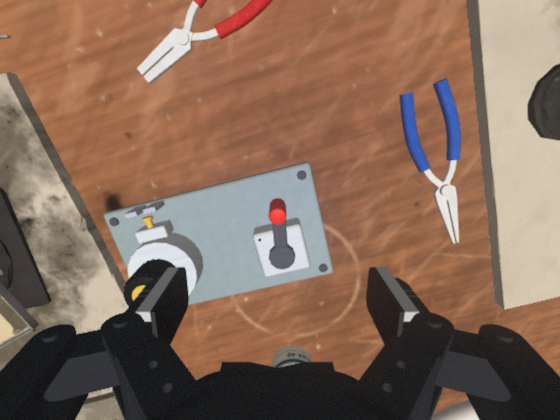

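The wrist view shows the red post top at about (277,215) and the lever hub at (282,257). I'll compute the grasp and the arc.

Run:
```python
from h import *
T=pose(); g=ray('wrist',(277,215),.074,T); v=ray('wrist',(282,257),.064,T)
print(g.round(4),v.round(4),np.hypot(*(g-v)[:2]))
u=(g-v)[:2]; a=np.degrees(np.arctan2(u[1],u[0])); print('lever dir',a)
b=[ray('wrist',p,.012,T)[:2] for p in ((115,222),(301,175))]; e=b[1]-b[0]; yg=np.degrees(np.arctan2(e[1],e[0]))-90; print('gauge yaw',yg,'lever',np.radians(180+yg-a))
d=np.array([*g[:2],.220])-T[:3,3]; print((T[:3,:3].T@d*1000).round(1))
```

```text
[0.4601 0.3032 0.074 ] [0.4997 0.2949 0.064 ] 0.040449802230532544
lever dir 168.17697113827643
gauge yaw -3.426529113176599 lever 0.14654656625502063
[  4.7   0.6 111.2]
```

```bash
python3 -m pendant '[[[1,3,0.6,37,0,0,0],[1,3,0.6,74,0,0,0],[1,3,0.6,110,0,0,0],[1,3,0.6,110,0,0,0],[1,3,0.6,110,0,0,0]]]'>/dev/null; python3 o.py
for i in 1 2 3; do python3 -m pendant '[[[0,0,0,0,0,0,0],[0,0,0,0,0,0,0],[0,0,0,0,0,0,0],[0,0,0,0,0,0,0]]]' | grep -E 'open|grasp'; python3 o.py; done
python3 -c "
from h import *
snap('wrist','w4.png')"
```

```text
162.17 Tz 0.008 F [ 0.3 -1.3 -1.4] g 0 p [461.4 301.6 220.1] q6 -0.9 t 13.03
opening: 0.452
grasp_force: 0.0
162.3 Tz 0.031 F [0.1 0.2 0.9] g 0 p [462.7 303.4 223.8] q6 -0.9 t 13.37
opening: 0.142
grasp_force: 58.4
162.32 Tz -0.103 F [ 1.4 -1.5 -6.6] g 58 p [462.  303.4 222.7] q6 -0.9 t 13.7
opening: 0.14
grasp_force: 58.4
162.32 Tz -0.071 F [ 1.7 -1.8 -6.6] g 58 p [462.  303.4 222.7] q6 -0.9 t 14.03
```

View pics/w4.png

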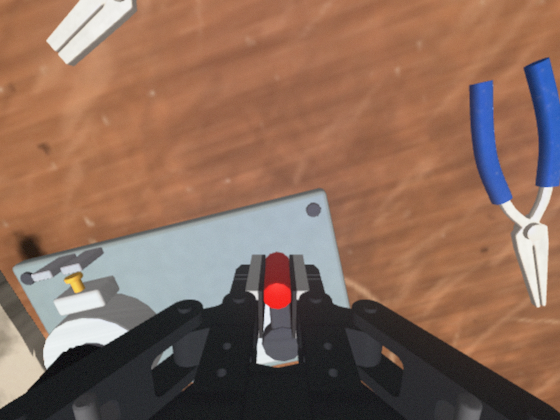

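The post at (277,293) is held between the pads. I'll swing it along the arc.

```bash
for i in 1 2; do python3 -m pendant '[[[0,-0.2,4.7,0,0,0,0.1],[0,-0.9,9.3,0,0,0,0.2],[0,-2.1,13.9,0,0,0,0.3],[0,-3.7,18.3,0,0,0,0.4],[0,-5.8,22.5,0,0,0,0.5]]]'>/dev/null; python3 o.py;done
python3 -m pendant '[[[0,0,0,0,0,0,0]]]'>/dev/null;python3 o.py
```

```text
133.39 Tz -0.068 F [  6.1  -3.4 -11.1] g 59 p [473.5 323.7 222.6] q6 -0.37 t 14.5
104.75 Tz -0.059 F [ 9.2 -5.3 -8.6] g 59 p [493.4 336.  222.7] q6 0.14 t 14.92
104.7 Tz -0.259 F [ 9.8 -4.6 -8.1] g 59 p [493.9 336.1 222.8] q6 0.14 t 15.0
```

```bash
for i in 1 2 3 4 5; do python3 -m pendant '[[[0,0,2,0,0,0,0.04],[0,0,2,0,0,0,0.04]]]'>/dev/null; python3 o.py;done
```

```text
102.6 Tz -0.266 F [ 9.5 -5.1 -7.3] g 59 p [495.5 336.6 222.7] q6 0.18 t 15.17
100.31 Tz -0.253 F [ 9.1 -5.4 -7.1] g 59 p [497.4 337.1 222.7] q6 0.21 t 15.33
98.06 Tz -0.104 F [  7.9 -10.4 -10.6] g 59 p [498.6 337.4 222.7] q6 0.25 t 15.5
95.82 Tz 0.257 F [  7.6 -16.8 -16.2] g 60 p [499.4 337.7 222.5] q6 0.29 t 15.67
93.51 Tz -0.165 F [  3.5 -25.3 -21.6] g 61 p [500.2 337.5 222.3] q6 0.33 t 15.83
```

The side force rises sharply, so the lever is at its stop. Release, retreat, and check.

```bash
python3 -m pendant '[[[0,0,-3,0,0,0,0],[0.5,0,-3,0,0,0,0],[1,0,-3,0,0,0,0],[1,0,-3,0,0,0,0],[1,0,-3,0,0,0,0]]]'>/dev/null; python3 o.py
python3 -m pendant '[[[1,0,0,-20,0,0,0],[1,0,0,-50,0,0,0],[1,0,0,-85,0,0,0],[1,0,0,-110,0,0,0],[1,0,0,-110,0,0,0]]]'>/dev/null; python3 -m pendant '[[[1,0,0,0,0,0,0],[1,0,0,0,0,0,0]]]'>/dev/null; python3 o.py
python3 -c "
from h import *
snap('wrist','w5.png')"
```

```text
93.54 Tz 0.004 F [0.2 0.3 0.5] g 0 p [501.6 335.7 221.6] q6 0.33 t 16.25
93.53 Tz 0.044 F [-0.6  0.4  0.1] g 0 p [501.2 335.5 331. ] q6 0.33 t 16.83
```

View pics/w5.png

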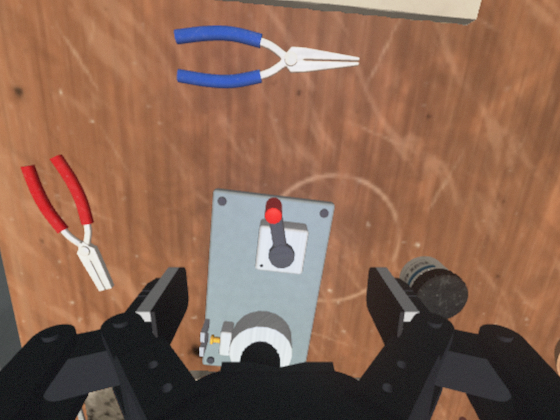

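Run:
```python
from h import *
T=pose(); g=ray('wrist',(274,214),.074,T); v=ray('wrist',(282,256),.064,T); u=(g-v)[:2]; a=np.degrees(np.arctan2(u[1],u[0])); 
b=[ray('wrist',p,.012,T)[:2] for p in ((324,213),(222,201))]; e=b[0]-b[1]; y=np.degrees(np.arctan2(e[1],e[0])); print(g,v,a,y,np.radians(180+y-a))
```

```text
[0.49711917 0.34094168 0.074     ] [0.50601246 0.30145956 0.064     ] 102.69392924346714 -3.472954423748759 1.2886309770150841
```

The lever measures 1.29 rad, which is locked, and the gripper is clear. Handing in.

```bash
python3 -c "
from bench import ctrl
print(ctrl.hand_in())"
```

```text
the job is handed in; nothing more can be done
None
```

The dial was wound back to its zero stop, then clockwise four clicks (counted by torque), the lever was swung to its stop (about 1.29 rad in the last picture), and the job was handed in with the gripper clear; no verdict came back.

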